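Find a rotor's heavy side on the balancing rig and hold it down under the punch

ROBOT

A 7-joint arm with a two-finger parallel gripper is mounted at the origin on a cart in front of the work surface, level with it; the furniture and walls round the work are solid. World frame = base frame: x ahead of the robot, y to its left, z up, the work surface at z = 0. Lengths are in mm, angles in rad, forces in N, time in s.
With the tool pointing down it reaches from about 425 to 925 mm from the base axis. Payload 6.8 kg.
Tool frame: the origin (TCP) lies between the finger pads; the fingertips stand env.tip_reach ahead of it and the grasp point (between the pads) lies 3 mm ahead of it (env.tip_reach is the distance from the TCP to the fingertips, in mm); z points along the fingers, x is the direction in which the jaws open and shut, and the axes are right-handed (so a half turn about z gives the same grasp; the last joint's range is limited). The gripper opens to 88 mm and grips with 3 to 60 N. Pads are 20 mm wide; open, the fingers measure 115 mm over their backs; the gripper's body (75 mm by 178 mm) begins 61 mm behind the grasp point.
Start: joints at [1.076, 0.477, 0.022, 1.555, -0.011, 1.109, -0.083], TCP at [254.638, -625.145, 244.664] pointing down, gripper open.
Joint ranges: [-2.96, 2.96], [-0.34, 2.1], [-1.41, 1.46], [0.24, 2.44], [-1.37, 4.51], [0.17, 1.92], [-2.96, 2.96]. Speed limits (rad/s): [2.39, 2.39, 3.14, 3.14, 3.14, 3.14, 3.14].

INTERFACE

Orientations are given as [roll, pitch, yaw] about the fixed x, y, z axes, in that order (R = Rz(yaw) Ry(pitch) Rx(roll)).
In Python, from rig import monitor, vision, job, env gives the robot as it stands.
- The arm moves only by the tool jog_arm, never from a script. Its argument "targets" is a list that holds one entry, the list of rows, each a list of 5 numbers: the shift along the world's x, y, z in m, then the turn about the world's z in rad, then the opening, from -1 (shut) to 1 (fully open). A call has 1 to 8 rows; each row shifts and turns the pose as measured when the row begins; what a row does not reach is not made up. A row lasts 1/12 s, in which the tool goes at most 41.7 mm and 7.16 degrees, less where a joint would pass 70% of its speed; a pose out of reach is approached as far as the arm can. A call is refused whole if a number of a shift passes 0.0417 or a number of a turn 0.125, either way. A call with a gripper value outside its range is refused whole. The fingers move at their own pace and stop on an object; the grip force is fixed at half the most. Time passes only in rows, so rows that do not move let the fingers close. It gives the time, the measured TCP pose, the force and the opening at its end, in the units of the state.
- monitor.get_state(): the state, without advancing time (a new reading comes with each control period).
- vision.read_camera(name): name is "scene" or "top" or "wrist"; returns a dict with "color" (384x512x3 uint8, red, green, blue), "depth" (384x512 float32, mm along the optical axis (not along the pixel's ray), 0 where there is no reading), "fx", "fy", "cx", "cy" (pixels), "cam_to_world" (4x4, takes a point from camera to world coordinates); the wrist camera has in their place "hand_eye" (4x4, takes a point from camera to tool coordinates, whose origin is the TCP and whose axes are the tool frame's). Camera axes: x right, y up, looking along -z (the intrinsics and any distortion apply to the point x, -y, -z); pixel columns grow to the right and rows downward; lengths in mm; the calibration is good to about 2 mm. A picture is of the moment at which its call begins: read the wrist's pose just before it.
- job.finish_job(): hands the job in, once; it reports no verdict.
The state is a dict: "clock": time; "qpos": joint angles; "qd": joint speeds; "joint_torque": joint torques, N m; "tool_pos": TCP position; "tcp_rot": TCP orientation; "force": force on the tool from outside, world axes, zero at the start; "torque": the same for the moment, N m; "gripper_width": finger opening in mm.
Only numpy, scipy, OpenCV 4.12 (cv2) and the standard library are available. Lean on these libraries where they do the work, as an engineer would, in place of code of your own. Each camera call takes 0.05 s, during which the arm holds its last target.

TASK

On the blue balancing rig, slide the carriage along its rails until the red line round the rotor is right under the tip of the fixed punch. Then turn the rotor by its crank through at least one full turn to find out by feel where its hidden heavy side is, and finish holding the crank's black grip still, with the heavy side straight down and the red line still under the punch: do not let go at the end. Leave the marker, the chisel and the nut lying near the rig where they are.

Things in the scene. Friction and masses are not known exactly. Their poses are not given: they have to be found in the camera images.
- rig: Fixed balancing rig: blue base plate 290 x 150 x 12 mm on the table, two steel rails, and at the far end a blue column (front face at x = +117 mm) with an arm 250 to 274 mm above the table that carries the punch. Origin: on the table straight below the punch tip. Its x axis runs along the rails, away from the robot (yawed at most 0.3 rad), z up. The plate reaches from x = -135 to +155 mm.
- punch_tip (a point): Point of the fixed steel punch (red cap on top, holder 26 mm in diameter), 188 mm above the table; it points down.
- carriage (a joint): Slide of the aluminium carriage along the rig's x axis, m; 0 = red line exactly under the punch, negative = nearer the robot (it starts there), range -0.075 to +0.015. Dry friction 5 N: stays where it is left. The crank grip can be pinched to push or pull the carriage along.
- line_top (a point): Highest point of the 8 mm wide red line round the rotor, 180 mm above the table; goes along with the carriage, does not turn. 8 mm below the punch tip when it is under it.
- rotor: Steel drum 100 mm in diameter, 40 mm wide, on the carriage, turning without end about the rig's x axis, 130 mm above the table. Origin: drum centre, under the red line; x is the turning axis, z points from the axis towards the crank grip. A lead slug is hidden inside, at an angle to the crank that differs each time; apart from it rotor and crank (with counterweight) are balanced.
- crank_grip: Black revolving grip of the crank: round bar 16 mm in diameter, 60 mm long, parallel to the turning axis and 50 mm from it, on the side towards the robot. Origin: middle of the grip, 85 mm from the drum centre; crank arm and hub end 53 mm from it. It revolves freely on its pin, so it can stay pinched from above while it is led round its circle (80 to 180 mm above the table).
- low_point (a point): Point 28 mm straight below the rotor's axis, where the slug's centre is when the heavy side is straight down; does not turn. The slug (0.5 kg) pulls with at most 0.137 N m, dry bearing friction is 0.115 N m, damping slight: let go, the rotor rolls back but may stick with its heavy side up to about 55 degrees from the bottom, on either side.
- high_point (a point): Point 28 mm straight above the rotor's axis, in the middle of the drum; does not turn. The heavy side passes it in every full turn.
- marker: Marker pen, grey with red cap, 136 x 18 x 20 mm, lying loose beside the rig; leave alone. Origin: middle of its underside.
- chisel: Cold chisel, 176 x 22 x 21 mm, lying loose beside the rig; leave alone. Origin: middle of its underside.
- nut: Steel hex nut, 28 x 24 x 13 mm, lying loose beside the rig; leave alone. Origin: middle of its underside.

How it is judged (in metres and radians):
On the way, in this order (a step that is already met when the one before it is completed fails the run):
1. the red line is under the punch tip (horizontal distance between line_top and punch_tip below 0.004 m), for 0.2 s.
2. the rotor has been turned round, its heavy side over the top (distance between core_c0 and high_point below 0.028 m), for 0.05 s.
At the end, for the whole second after the job is handed in: The gripper holds the crank grip (contact force over 3 N), the rotor is still (under 0.2 rad/s), its heavy side is within 15 degrees of straight down (slug centre within 7.3 mm of low_point), and the red line is within 4 mm of the punch tip seen from above (distance between core_c0 and low_point below 0.0073 m and horizontal distance between line_top and punch_tip below 0.004 m and contact force between the fingers and crank_grip above 3 N and angular speed of rotor below 0.2 rad/s); the arm keeps its last pose, push and grip.
It fails at once if the marker is moved (distance of marker from where it was at the start of the episode above 0.02 m).
It fails at once if the chisel is moved (distance of chisel from where it was at the start of the episode above 0.02 m).
It fails at once if the nut is moved (distance of nut from where it was at the start of the episode above 0.02 m).
It also fails if it takes over 51 s, if anything falls off the work surface, if the arm or the gripper's body presses on something with over 40 N, if the wrist force passes 120 N, or if a joint passes its speed limit or range.

## Working session

There is one attempt and no reset: what is moved stays moved. The work goes in short steps, Python scripts to look and compute and a tool call to move; the robot and the scene stay as the last step left them, time stands still between calls to the robot, and variables do not carry over. Pictures are saved under pics/ and viewed, and the job is handed in when it is done.

Besides the shell and the picture viewer there is one more tool, called after "Emit:" by a JSON object that holds its "fn" and its "kwargs". jog_arm: Moves the arm, as the interface text tells. Its arguments: {"type":"object","properties":{"targets":{"type":"array","items":{"type":"array","items":{"type":"array","items":{"type":"number"}}}}},"required":["targets"]}

```bash
ls; mkdir -p pics
python3 - <<'E'
from rig import monitor, vision, job, env
import cv2,numpy as np,pickle
s=monitor.get_state();print(s);print(env.tip_reach)
for n in ["scene","top"]:
    c=vision.read_camera(n);pickle.dump(c,open(f"pics/{n}0.pkl","wb"))
    cv2.imwrite(f"pics/{n}0.png",c["color"][:,:,::-1])
    print(n,c["fx"],c["fy"],c["cx"],c["cy"],c["cam_to_world"].round(3).tolist(),[k for k in c])
E
```

```text
pics
{'clock': 0.0, 'qpos': array([ 1.07590264,  0.4777632 ,  0.02235786,  1.55641311, -0.01149242,
        1.10926179, -0.08309509]), 'qd': array([-0.00158544,  0.001415  ,  0.00074697, -0.00015832, -0.00027416,
        0.00054953,  0.00048131]), 'joint_torque': array([-2.83778636e-04, -5.82861078e+01,  1.53392896e+00, -2.72607905e+01,
       -5.44703356e-02,  1.69688609e-02,  1.41991432e-04]), 'tool_pos': array([ 254.40092821, -624.6472273 ,  243.72296093]), 'tcp_rot': array([ 3.14145192e+00,  1.71122519e-03, -1.18398857e+00]), 'force': array([ 0.2163193 ,  0.13890821, -0.50635028]), 'torque': array([-0.04340829,  0.00497576,  0.04515156]), 'gripper_width': 87.79805165846668}
22.0
scene 435.9295531980015 435.9295531980015 257.8091749013608 190.35777548366906 [[0.86, 0.395, -0.323, 290.144], [-0.511, 0.66, -0.551, -481.868], [-0.005, 0.639, 0.769, 791.598], [0.0, 0.0, 0.0, 1.0]] ['color', 'depth', 'fx', 'fy', 'cx', 'cy', 'cam_to_world']
top 413.55134802373504 413.55134802373504 256.6443537282171 191.298370881244 [[-0.056, 0.971, -0.231, 337.264], [-0.998, -0.053, 0.019, -8.888], [0.006, 0.231, 0.973, 1177.76], [0.0, 0.0, 0.0, 1.0]] ['color', 'depth', 'fx', 'fy', 'cx', 'cy', 'cam_to_world']
```

View pics/scene0.png

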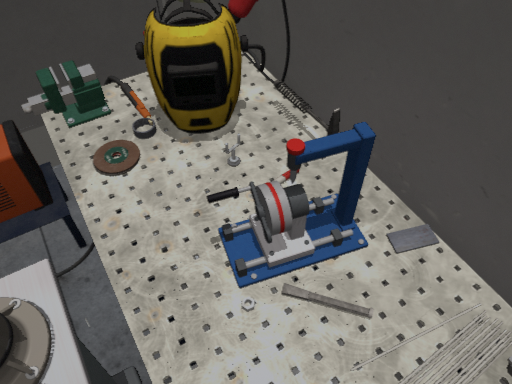

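View pics/top0.png

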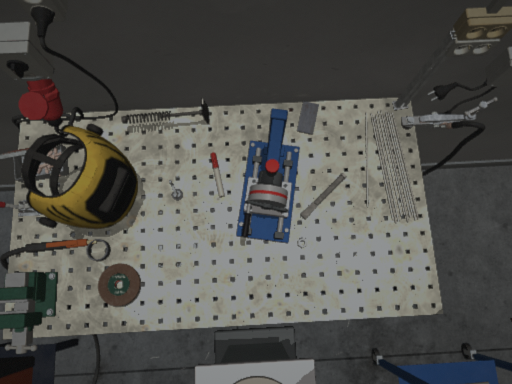

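```bash
cat > h.py <<'E'
import numpy as np,cv2,pickle
def rays(c,uv):
    uv=np.atleast_2d(uv).astype(float)
    d=np.c_[(uv[:,0]-c["cx"])/c["fx"],-(uv[:,1]-c["cy"])/c["fy"],-np.ones(len(uv))]
    M=c["cam_to_world"];return M[:3,3],d@M[:3,:3].T
def plane(c,uv,z):
    o,d=rays(c,uv);return o+d*((z-o[2])/d[:,2])[:,None]
def cloud(c):
    h,w=c["depth"].shape;v,u=np.mgrid[:h,:w]
    o,d=rays(c,np.c_[u.ravel(),v.ravel()])
    return (o+d*c["depth"].reshape(-1,1)).reshape(h,w,3)
def proj(c,P):
    M=np.linalg.inv(c["cam_to_world"]);p=np.atleast_2d(P)@M[:3,:3].T+M[:3,3]
    return np.c_[c["cx"]+c["fx"]*p[:,0]/-p[:,2],c["cy"]-c["fy"]*p[:,1]/-p[:,2]]
E
python3 - <<'E'
from h import *
for n in ["scene","top"]:
    c=pickle.load(open(f"pics/{n}0.pkl","rb"))
    P=cloud(c);hsv=cv2.cvtColor(c["color"],cv2.COLOR_RGB2HSV)
    reg=np.zeros(hsv.shape[:2],bool)
    if n=="scene":reg[120:290,200:380]=1
    else:reg[100:250,230:310]=1
    blue=reg&(hsv[...,0]>100)&(hsv[...,0]<125)&(hsv[...,1]>120)&(c["depth"]>0)
    pl=blue&(P[...,2]<18)&(P[...,2]>4)
    pts=plane(c,np.argwhere(pl)[:,::-1],12)[:,:2].astype(np.float32)
    print(n,blue.sum(),pl.sum(),"z",np.median(P[pl][:,2]),cv2.minAreaRect(pts))
    arm=blue&(P[...,2]>266)
    pts=plane(c,np.argwhere(arm)[:,::-1],274)[:,:2].astype(np.float32)
    print(" arm",arm.sum(),cv2.minAreaRect(pts))
    red=reg&((hsv[...,0]<8)|(hsv[...,0]>172))&(hsv[...,1]>150)
    k,l,st,ce=cv2.connectedComponentsWithStats(red.astype(np.uint8))
    for i in range(1,k):
        if st[i,4]>15:print(" red",st[i],ce[i].round(1),np.median(P[l==i],0).round(1),P[l==i].max(0).round(1))
    # dark grip
    dk=reg&(hsv[...,2]<45)&(P[...,2]>60)
    k,l,st,ce=cv2.connectedComponentsWithStats(dk.astype(np.uint8))
    for i in range(1,k):
        if st[i,4]>15:print(" dark",st[i],ce[i].round(1),np.median(P[l==i],0).round(1),P[l==i].min(0).round(0),P[l==i].max(0).round(1))
    x0,y0,x1,y1=(190,120,390,310) if n=="scene" else (190,90,370,260)
    cv2.imwrite(f"pics/{n}0c.png",cv2.resize(c["color"][y0:y1,x0:x1,::-1],None,fx=4 if n=="top" else 3.9,fy=4 if n=="top" else 3,interpolation=cv2.INTER_CUBIC)[:600,:800])
E
```

```text
scene 6590 3437 z 10.672766084757427 ((614.9044189453125, -70.60334777832031), (149.76052856445312, 287.4683837890625), 79.12114715576172)
 arm 1121 ((673.5462036132812, -80.05320739746094), (48.284366607666016, 151.6837615966797), 78.50995635986328)
 red [287 139  18  16 246] [295.3 146.4] [604.4 -69.9 285.2] [628.9 -50.6 287.8]
 red [283 171   7   8  35] [286.7 174.4] [699.9  81.   17.2] [709.2  87.8 791.6]
 red [266 183  18  49 169] [277.5 205.9] [565.6 -86.1 169.4] [577.8 -28.1 791.6]
 dark [200 120  11   3  23] [204.5 120.7] [596.3 303.8  63.8] [587. 297.  60.] [610.9 309.2  70.9]
 dark [327 120  13  15 148] [333.  126.6] [836.7  97.9  89.3] [ 290. -482.   63.] [854.4 112.  791.6]
 dark [338 141  24  73 610] [348.  176.6] [720.7 -91.8 162.9] [ 290. -482.   60.] [725.3 -74.2 791.6]
 dark [288 154  14  17 145] [292.7 162.5] [598.  -73.9 252.2] [593. -82. 235.] [612.3 -64.3 273.3]
 dark [284 185  18   4  36] [293.1 186.6] [619.9 -53.2 157.3] [ 290. -482.  154.] [632.8 -45.2 791.6]
 dark [207 187  32  16 216] [222.6 194.9] [494.6  -2.4 157.3] [466. -13. 148.] [524.6   9.4 161.6]
 da
[... 501 characters left out ...]
7.63585662841797), 80.32220458984375)
 red [265 159  14  14 149] [271.8 165.9] [605.4 -63.9 286.7] [622.9 -48.6 290.4]
 red [250 190  37   8  72] [268.1 192.5] [570.9 -56.7 175.6] [581.  -12.  181.3]
 dark [258 168  19  16 178] [266.2 176.9] [607.  -53.7 159.8] [337. -81. 140.] [ 634.2   -8.9 1177.8]
 dark [279 175   4  11  16] [280.6 179.9] [609.5 -93.8 145.7] [595. -98. 136.] [621.5 -87.5 148. ]
 dark [258 201  27   8  82] [271.5 204.4] [546.  -66.5 144.1] [537. -97. 113.] [555.4 -31.1 167.3]
 dark [274 209  13   4  17] [280.2 210.3] [534.3 -90.2 119.2] [ 532. -103.  102.] [537.2 -71.8 126.8]
 dark [242 213   9  24 143] [245.9 224.7] [494.6   2.6 159.3] [467.  -9. 150.] [525.1  13.4 165.3]
```

View pics/scene0c.png

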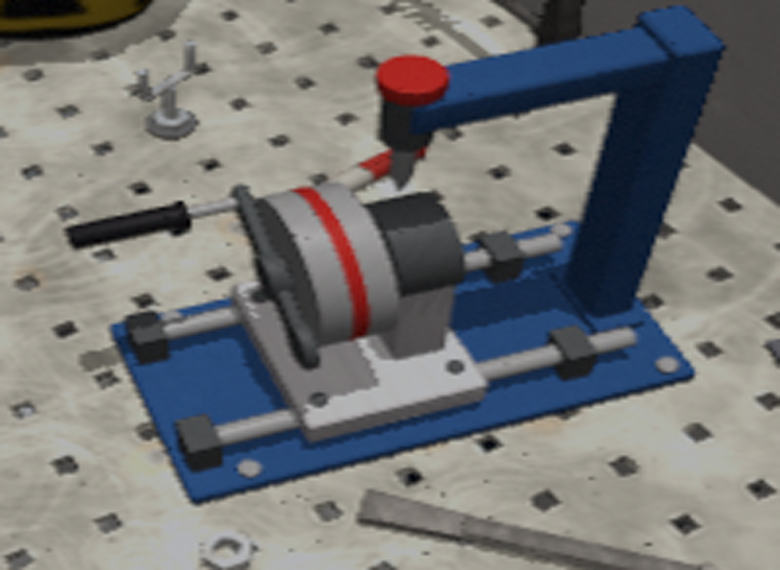

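View pics/top0c.png

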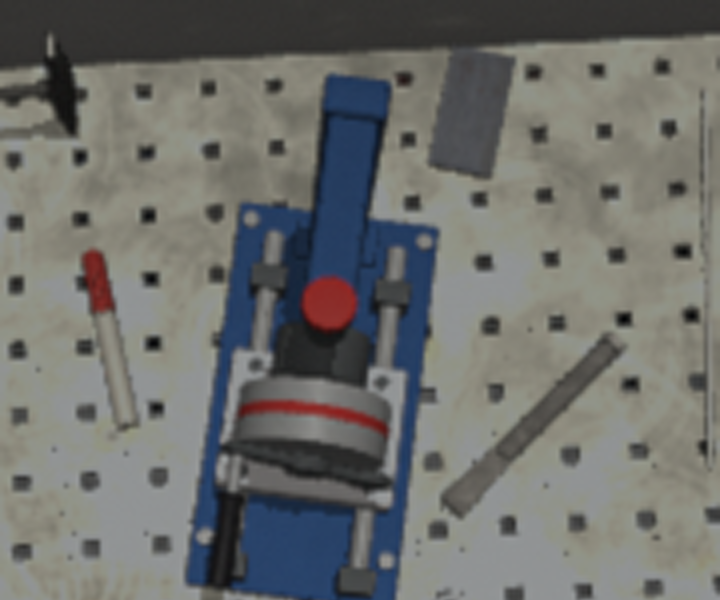

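Run:
```python
from h import *
cs=[pickle.load(open(f"pics/{n}0.pkl","rb")) for n in ["scene","top"]]
def tri(a,b):
    (o1,d1),(o2,d2)=rays(cs[0],a),rays(cs[1],b)
    d1=d1[0]/np.linalg.norm(d1);d2=d2[0]/np.linalg.norm(d2)
    A=np.c_[d1,-d2];t=np.linalg.lstsq(A,o2-o1,rcond=None)[0]
    p,q=o1+d1*t[0],o2+d2*t[1];return ((p+q)/2).round(1),(p-q).round(1)
print("grip",tri((222.6,194.9),(245.9,224.7)))
print("cap",tri((295.3,146.4),(271.8,165.9)))
for c in cs: print(plane(c,(295.3,146.4) if c is cs[0] else (271.8,165.9),288).round(1))
# heights near rail ends (dark blocks) and carriage
yaw=-0.194;u=np.array([np.cos(yaw),np.sin(yaw)]);v=np.array([-u[1],u[0]]);O=np.array([605.5,-67])
P=cloud(cs[0]);P=np.r_[P.reshape(-1,3),cloud(cs[1]).reshape(-1,3)]
r=np.c_[(P[:,:2]-O)@u,(P[:,:2]-O)@v,P[:,2]]
for xs in range(-150,60,15):
    row=[]
    for ys in range(-90,91,20):
        m=(abs(r[:,0]-xs)<7.5)&(abs(r[:,1]-ys)<10)&(r[:,2]<320)
        row.append(int(np.percentile(r[m,2],98)) if m.sum()>3 else -1)
    print(xs,row)
```

```text
grip (array([496.6,   2.5, 150.5]), array([ 0.2, -0. ,  0. ]))
cap (array([608. , -64.3, 278.7]), array([ 0.4, -0.1,  0.1]))
[[602.5 -71.9 288. ]]
[[605.  -63.6 288. ]]
-150 [2, 3, 2, 3, 3, 2, 155, 161, 3, 4]
-135 [10, 12, 40, 35, 13, 14, 156, 161, 13, 3]
-120 [9, 13, 43, 44, 15, 16, 156, 162, 15, 4]
-105 [2, 16, 41, 42, 15, 15, 156, 161, 16, 4]
-90 [2, 15, 37, 37, 15, 14, 155, 161, 15, 3]
-75 [2, 14, 38, 37, 142, 140, 32, 157, 14, 3]
-60 [2, 42, 152, 171, 178, 179, 174, 164, 43, 3]
-45 [13, 41, 155, 174, 181, 181, 177, 164, 42, 2]
-30 [1, 42, 156, 174, 180, 182, 177, 161, 45, 2]
-15 [2, 40, 153, 173, 286, 288, 178, 162, 47, 2]
0 [4, 40, 45, 150, 287, 288, 157, 46, 46, 3]
15 [1, 40, 47, 150, 286, 287, 158, 50, 45, 5]
30 [3, 37, 47, 150, 274, 275, 155, 49, 44, 3]
45 [3, 15, 37, 39, 275, 276, -1, 39, 15, 3]
```

Emit:
{"fn": "jog_arm", "kwargs": {"targets": [[[0.0139,0.0369,0,-0.036,0.2],[0.0139,0.0369,0,-0.036,0.2],[0.0139,0.0369,0,-0.036,0.2],[0.0139,0.0369,0,-0.036,0.2],[0.0139,0.0369,0,-0.036,0.2],[0.0139,0.0369,0,-0.036,0.2],[0.0139,0.0369,0,-0.036,0.2],[0.0139,0.0369,0,-0.036,0.2]]]}}

```text
clock: 0.77
tool_pos: [358.9, -324.0, 239.0]
tcp_rot: [3.134, 0.004, -1.501]
force: [0.4, 0.3, -0.1]
gripper_width: 52.7
```

Emit:
{"fn": "jog_arm", "kwargs": {"targets": [[[0.014,0.036,0,-0.034,0.2],[0.014,0.036,0,-0.034,0.2],[0.014,0.036,0,-0.034,0.2],[0.014,0.036,0,-0.034,0.2],[0.014,0.036,0,-0.034,0.2],[0.014,0.036,0,-0.034,0.2],[0.014,0.036,0,-0.034,0.2],[0.014,0.036,0,-0.034,0.2]]]}}

```text
clock: 1.43
tool_pos: [470.7, -20.2, 238.5]
tcp_rot: [3.133, 0.003, -1.789]
force: [1.6, -1.2, -0.1]
gripper_width: 52.6
```

Emit:
{"fn": "jog_arm", "kwargs": {"targets": [[[0.01,0.022,0,0,0.2],[0,0,0,0,0.2]]]}}

```text
clock: 1.6
tool_pos: [482.5, 11.7, 238.7]
tcp_rot: [3.133, 0.006, -1.78]
force: [-0.2, 1.1, 0.2]
gripper_width: 52.7
```

```bash
cat > snap.py <<'E'
import sys
from rig import monitor, vision
from h import *
def snap(n,tag):
    s=monitor.get_state();c=vision.read_camera(n);c["state"]=s;pickle.dump(c,open(f"pics/{n}{tag}.pkl","wb"))
    cv2.imwrite(f"pics/{n}{tag}.png",c["color"][:,:,::-1]);return s,c
if __name__=="__main__":
    for n in sys.argv[2:]:
        s,c=snap(n,sys.argv[1])
    print(s["clock"],s["tool_pos"].round(1),s["tcp_rot"].round(3),s["force"].round(2),s["gripper_width"],s["qpos"].round(2))
E
python3 snap.py 1 wrist
```

```text
1.6 [482.5  11.7 238.7] [ 3.133  0.006 -1.78 ] [-0.21  1.11  0.18] 52.670603169819394 [ 0.14  0.19 -0.33  1.99  0.06  0.98 -1.99]
```

View pics/wrist1.png

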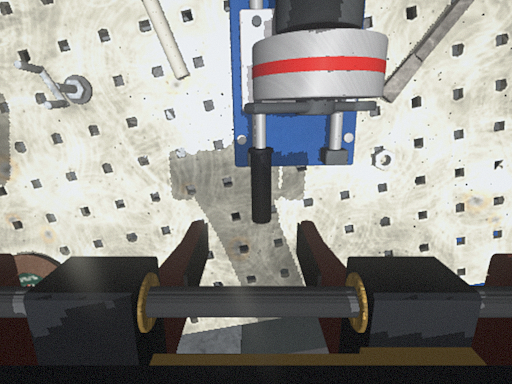

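```bash
cat >> h.py <<'E'
from scipy.spatial.transform import Rotation as R
def wristcam(c):
    s=c["state"];T=np.eye(4);T[:3,:3]=R.from_euler("xyz",s["tcp_rot"]).as_matrix();T[:3,3]=s["tool_pos"]
    c["cam_to_world"]=T@c["hand_eye"];return c
E
python3 - <<'E'
from h import *
c=wristcam(pickle.load(open("pics/wrist1.pkl","rb")))
P=cloud(c);hsv=cv2.cvtColor(c["color"],cv2.COLOR_RGB2HSV)
m=np.zeros(hsv.shape[:2],np.uint8);m[145:230,245:285]=1
m=(m>0)&(hsv[...,2]<70)&(P[...,2]>100)
q=P[m];print(m.sum(),np.argwhere(m).mean(0),np.median(q,0),np.percentile(q,2,axis=0),np.percentile(q,98,axis=0))
p=plane(c,np.argwhere(m)[:,::-1],155)[:,:2].astype(np.float32);print(cv2.minAreaRect(p))
print(c["hand_eye"].round(3).tolist())
# red line
r=((hsv[...,0]<8)|(hsv[...,0]>172))&(hsv[...,1]>150);r[:40]=0;r[100:]=0
print(np.median(P[r],0),np.percentile(P[r],98,axis=0)); p=plane(c,np.argwhere(r)[:,::-1],175)[:,:2].astype(np.float32);print(cv2.minAreaRect(p))
E
```

```text
1458 [184.21056241 260.80041152] [499.13726287   1.25865949 160.16342092] [469.3432285   -9.64022477 154.10179204] [525.47960191  11.69908412 162.50099476]
((496.013916015625, 1.941183090209961), (17.4815731048584, 61.76774978637695), 78.13643646240234)
[[1.0, 0.001, -0.001, 0.663], [0.001, -0.963, -0.269, -73.875], [-0.001, 0.269, -0.963, -140.587], [0.0, 0.0, 0.0, 1.0]]
[572.55654691 -51.93604655 176.82868671] [581.62807719 -13.07277853 181.78386194]
((572.1109619140625, -51.397098541259766), (84.50691986083984, 10.283742904663086), 79.616455078125)
```

Emit:
{"fn": "jog_arm", "kwargs": {"targets": [[[0.009,-0.009,-0.02,0.01,0.2],[0.001,0,-0.032,0,0.2],[0,0,-0.03,0,0.2],[0,0,0,0,0.2]]]}}

```text
clock: 1.98
tool_pos: [491.8, -3.8, 155.2]
tcp_rot: [3.136, 0.003, -1.772]
force: [-0.6, -0.9, -0.8]
gripper_width: 52.9
```

```bash
python3 snap.py 2 scene wrist
```

```text
2.0333 [492.9  -3.9 157.5] [ 3.139  0.004 -1.773] [-0.12 -0.58  0.8 ] 53.05600936536136 [ 0.14  0.31 -0.3   2.05  0.12  0.8  -2.01]
```

View pics/scene2.png

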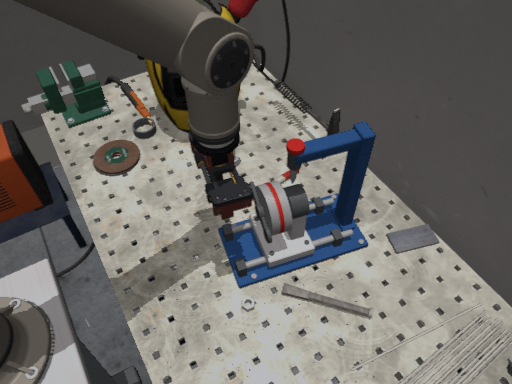

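View pics/wrist2.png

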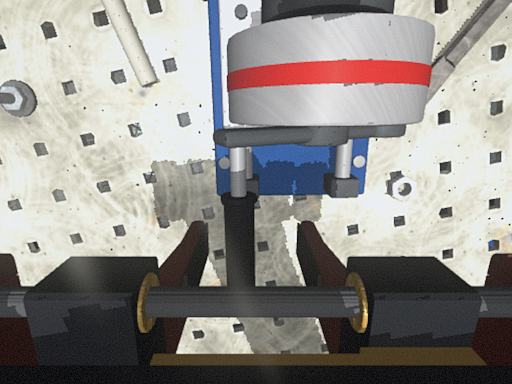

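Emit:
{"fn": "jog_arm", "kwargs": {"targets": [[[0,0.006,0,0,0.2],[0,0,0,0,-0.3],[0,0,0,0,-0.6],[0,0,0,0,-1],[0,0,0,0,-1],[0,0,0,0,-1]]]}}

```text
clock: 2.58
tool_pos: [498.0, 2.2, 166.9]
tcp_rot: [-3.13, 0.007, -1.774]
force: [0.6, -0.7, 0.2]
gripper_width: 22.7
```

```bash
python3 snap.py 3 scene wrist
```

```text
2.6333 [498.    2.2 166.9] [-3.13   0.007 -1.774] [-0.   -0.3   0.13] 18.743688855639924 [ 0.13  0.3  -0.31  2.04  0.12  0.81 -2.02]
```

View pics/wrist3.png

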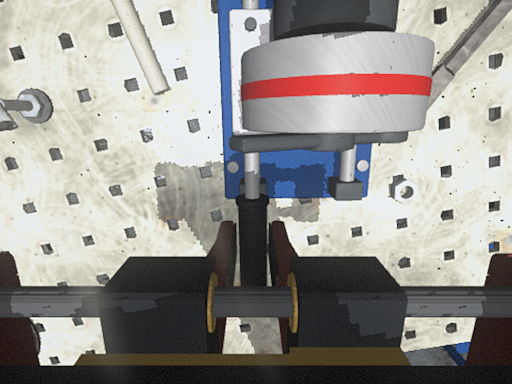

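Emit:
{"fn": "jog_arm", "kwargs": {"targets": [[[-0.002,0,-0.004,-0.01,-0.45],[-0.002,0,-0.005,0,-0.45],[0,0,-0.002,0,-0.45]]]}}

```text
clock: 2.93
tool_pos: [493.8, 2.0, 155.2]
tcp_rot: [-3.13, 0.007, -1.786]
force: [-0.2, 0.3, -0.1]
gripper_width: 24.2
```

Emit:
{"fn": "jog_arm", "kwargs": {"targets": [[[0,0,0,0,-0.5]]]}}

```text
clock: 3.02
tool_pos: [493.2, 2.0, 154.4]
tcp_rot: [-3.131, 0.006, -1.786]
force: [0.5, -0.1, -0.1]
gripper_width: 22.7
```

Emit:
{"fn": "jog_arm", "kwargs": {"targets": [[[0,0,0,0,-0.5]]]}}

```text
clock: 3.1
tool_pos: [492.8, 2.0, 153.9]
tcp_rot: [-3.132, 0.006, -1.786]
force: [0.5, -0.9, -0.7]
gripper_width: 21.7
```

Emit:
{"fn": "jog_arm", "kwargs": {"targets": [[[0,0,0.002,0,-1],[0,0,0,0,-1],[0,0,0,0,-1],[0,0,0,0,-1]]]}}

```text
clock: 3.43
tool_pos: [492.5, 2.3, 156.0]
tcp_rot: [-3.133, 0.006, -1.784]
force: [-0.2, -0.2, -0.6]
gripper_width: 15.2
```

```bash
python3 snap.py 4 scene top
```

```text
3.4833 [492.5   2.3 156.1] [-3.133  0.006 -1.784] [-1.06  0.17 -0.  ] 15.451576331735039 [ 0.13  0.31 -0.3   2.06  0.13  0.78 -2.03]
```

View pics/top4.png

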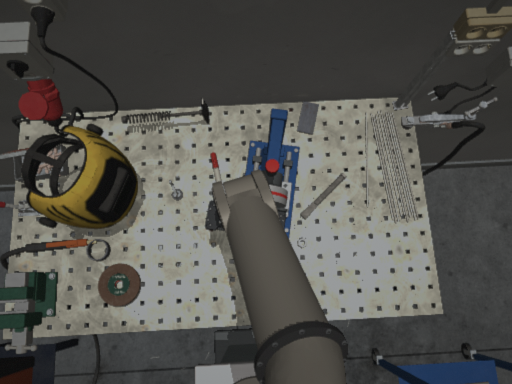

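```bash
cat >> h.py <<'E'
def redline(c,box,yaw,O):
    "axial coordinate of the red line: rays onto the r=50 cylinder about the rig axis"
    hsv=cv2.cvtColor(c["color"],cv2.COLOR_RGB2HSV)
    r=((hsv[...,0]<8)|(hsv[...,0]>172))&(hsv[...,1]>120);m=np.zeros_like(r);x0,y0,x1,y1=box;m[y0:y1,x0:x1]=1;r&=m
    k,l,st,ce=cv2.connectedComponentsWithStats(r.astype(np.uint8));i=1+np.argmax(st[1:,4])
    o,d=rays(c,np.argwhere(l==i)[:,::-1])
    u=np.array([np.cos(yaw),np.sin(yaw),0]);v=np.array([-u[1],u[0],0]);o=o-np.array([O[0],O[1],130])
    a=d@v;b=d[:,2];p=o@v;q=o[2];A=a*a+b*b;B=p*a+q*b;D=B*B-A*(p*p+q*q-2500)
    ok=D>0;t=(-B[ok]-np.sqrt(D[ok]))/A[ok];X=o+d[ok]*t[:,None]
    ax=X@u;return st[i],ok.mean(),ax,X@v,X[:,2]+130
E
python3 - <<'E'
from h import *
for f,box,yaw,O in [("scene0",(255,175,300,240),-.19,(605.1,-68.7)),("scene4",(255,175,300,240),-.19,(605.1,-68.7)),("top0",(245,184,292,204),-.197,(606.5,-63.9))]:
    c=pickle.load(open(f"pics/{f}.pkl","rb"))
    st,ok,ax,la,z=redline(c,box,yaw,O);print(f,st,ok,"axial mean %.2f med %.2f sd %.2f"%(ax.mean(),np.median(ax),ax.std()))
    for a in range(-50,50,20):
        m=(la>a)&(la<a+20)
        if m.sum()>5:print("   ",a,m.sum(),ax[m].mean().round(2),z[m].mean().round(1))
    # cap
    P=cloud(c);hsv=cv2.cvtColor(c["color"],cv2.COLOR_RGB2HSV)
    r=((hsv[...,0]<8)|(hsv[...,0]>172))&(hsv[...,1]>120)&(P[...,2]>284)&(P[...,2]<300)
    r[:, :240]=0
    print(" cap top z",np.median(P[r][:,2]),r.sum(),cv2.minEnclosingCircle(plane(c,np.argwhere(r)[:,::-1],287.5)[:,:2].astype(np.float32)))
c=pickle.load(open("pics/scene4.pkl","rb"))
cv2.imwrite("pics/tip4.png",cv2.resize(c["color"][130:250,240:340,::-1],None,fx=5,fy=5,interpolation=cv2.INTER_NEAREST))
E
```

```text
scene0 [265 183  20  50 205] 0.9804878048780488 axial mean -36.18 med -36.03 sd 2.27
    -50 92 -36.68 151.0
    -30 47 -36.05 175.1
    -10 36 -35.92 179.7
    10 23 -35.24 175.9
 cap top z 285.64606085609955 186 ((603.5564575195312, -67.88038635253906), 16.434051513671875)
scene4 [265 183  20  50 201] 0.9800995024875622 axial mean -36.26 med -36.17 sd 2.22
    -50 91 -36.71 151.2
    -30 46 -36.13 175.0
    -10 35 -36.02 179.7
    10 23 -35.24 175.9
 cap top z 285.47546295863174 185 ((604.643310546875, -68.1412353515625), 15.782853126525879)
top0 [250 190  37   8 100] 1.0 axial mean -35.82 med -35.83 sd 2.04
    -50 18 -35.57 161.4
    -30 21 -35.64 175.1
    -10 19 -35.89 179.7
    10 25 -35.86 175.6
    30 17 -36.16 161.8
 cap top z 286.9265651394548 134 ((605.7763061523438, -63.81467819213867), 15.600373268127441)
```

View pics/tip4.png

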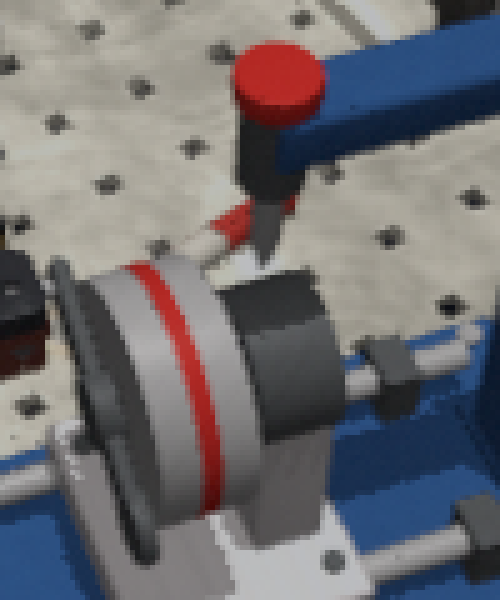

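Run:
```python
from h import *
c=pickle.load(open("pics/scene4.pkl","rb"))
for uv in [(292.1,183.1),(292.1,182.1),(292.1,184.1)]:
    p=plane(c,uv,188)[0];u=np.array([np.cos(-.19),np.sin(-.19)]);v=np.array([-u[1],u[0]]);e=p[:2]-np.array([605.1,-68.7]);print(p.round(1),(e@u).round(2),(e@v).round(2))
```

```text
[606.4 -66.5 188. ] 0.89 2.45
[607.8 -64.5 188. ] 1.82 4.67
[605.1 -68.5 188. ] -0.04 0.23
```

Emit:
{"fn": "jog_arm", "kwargs": {"targets": [[[0.004,-0.0008,0,0,-1],[0.005,-0.001,0,0,-1],[0.005,-0.001,0,0,-1],[0.005,-0.001,0,0,-1],[0.005,-0.001,0,0,-1],[0.004,-0.0008,0,0,-1],[0,0,0,0,-1]]]}}

```text
clock: 4.12
tool_pos: [514.4, -1.6, 155.5]
tcp_rot: [3.134, 0.002, -1.782]
force: [0.9, 0.4, 1.6]
gripper_width: 15.2
```

```bash
cat > look.py <<'E'
import sys
from snap import *
from scipy.spatial.transform import Rotation
s,c=snap("scene",sys.argv[1])
st,ok,ax,la,z=redline(c,(255,170,330,245),-.19,(605.1,-68.7))
print(st,ok,"axial mean %.2f med %.2f sd %.2f"%(ax.mean(),np.median(ax),ax.std()))
for a in range(-50,50,20):
    m=(la>a)&(la<a+20)
    if m.sum()>5:print("   ",a,m.sum(),ax[m].mean().round(2))
print(s["clock"],s["tool_pos"].round(1),s["tcp_rot"].round(3),s["force"].round(2),s["gripper_width"])
E
python3 look.py 5
```

```text
[277 180  19  49 196] 0.9897959183673469 axial mean -14.04 med -13.99 sd 2.28
    -50 90 -14.66
    -30 43 -14.06
    -10 36 -13.61
    10 21 -12.71
4.1167 [514.4  -1.6 155.5] [ 3.134e+00  2.000e-03 -1.782e+00] [0.87 0.41 1.58] 15.153506376021742
```

Emit:
{"fn": "jog_arm", "kwargs": {"targets": [[[0.004,-0.0008,0,0,-1],[0.005,-0.001,0,0,-1],[0.004,-0.0008,0,0,-1],[0.003,-0.0006,0,0,-1],[0,0,0,0,-1]]]}}

```text
clock: 4.58
tool_pos: [527.4, -3.9, 155.2]
tcp_rot: [3.127, 0.001, -1.781]
force: [-0.9, -1.0, 2.3]
gripper_width: 15.3
```

```bash
python3 look.py 6
python3 - <<'E'
from h import *
c=pickle.load(open("pics/scene6.pkl","rb"))
cv2.imwrite("pics/tip6.png",cv2.resize(c["color"][130:250,240:340,::-1],None,fx=5,fy=5,interpolation=cv2.INTER_NEAREST))
E
```

```text
[283 170  19  57 228] 0.8245614035087719 axial mean -0.97 med -1.08 sd 2.24
    -50 84 -1.65
    -30 45 -0.83
    -10 34 -0.42
    10 22 0.19
4.5833 [527.4  -3.9 155.2] [ 3.127e+00  1.000e-03 -1.781e+00] [-0.9  -1.    2.26] 15.31689608388235
```

View pics/tip6.png

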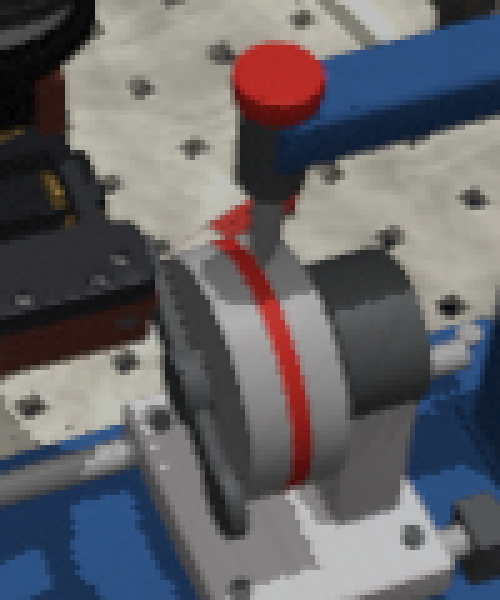

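Emit:
{"fn": "jog_arm", "kwargs": {"targets": [[[0.001,-0.0002,0,0,-1],[0,0,0,0,-1],[0,0,0,0,-1]]]}}

```text
clock: 4.88
tool_pos: [528.0, -4.0, 155.2]
tcp_rot: [3.127, 0.001, -1.781]
force: [-2.3, 1.1, 3.1]
gripper_width: 15.1
```

Emit:
{"fn": "jog_arm", "kwargs": {"targets": [[[-0.001,-0.005,0.0075,0,-1],[-0.0012,-0.0064,0.0063,0,-1]]]}}

```text
clock: 5.05
tool_pos: [525.9, -14.3, 168.7]
tcp_rot: [3.127, 0.003, -1.778]
force: [-1.3, 2.3, -0.4]
gripper_width: 15.6
```

Emit:
{"fn": "jog_arm", "kwargs": {"targets": [[[-0.0014,-0.007,0.0055,0,-1],[-0.0016,-0.008,0.0038,0,-1]]]}}

```text
clock: 5.22
tool_pos: [522.8, -30.8, 179.0]
tcp_rot: [3.128, 0.003, -1.778]
force: [0.8, 0.9, -6.8]
gripper_width: 15.2
```

Emit:
{"fn": "jog_arm", "kwargs": {"targets": [[[-0.0016,-0.0086,0.002,0,-1],[-0.0017,-0.0088,0.0002,0,-1]]]}}

```text
clock: 5.38
tool_pos: [519.1, -49.9, 181.9]
tcp_rot: [3.128, 0.003, -1.779]
force: [2.1, 2.6, -7.4]
gripper_width: 15.3
```

Emit:
{"fn": "jog_arm", "kwargs": {"targets": [[[-0.0017,-0.0087,-0.0016,0,-1],[-0.0016,-0.0082,-0.0032,0,-1]]]}}

```text
clock: 5.55
tool_pos: [515.8, -67.5, 177.5]
tcp_rot: [3.129, 0.006, -1.779]
force: [0.0, 6.4, -2.6]
gripper_width: 14.8
```

Emit:
{"fn": "jog_arm", "kwargs": {"targets": [[[-0.0014,-0.0073,-0.005,0,-1],[-0.0012,-0.0062,-0.0064,0,-1]]]}}

```text
clock: 5.72
tool_pos: [512.9, -82.6, 166.6]
tcp_rot: [3.13, 0.006, -1.779]
force: [-1.6, 3.4, 3.9]
gripper_width: 15.0
```

Emit:
{"fn": "jog_arm", "kwargs": {"targets": [[[-0.001,-0.0049,-0.0075,0,-1],[-0.0007,-0.0034,-0.0083,0,-1]]]}}

```text
clock: 5.88
tool_pos: [510.9, -93.0, 150.4]
tcp_rot: [3.131, 0.005, -1.78]
force: [-2.2, 4.7, 3.9]
gripper_width: 15.2
```

Emit:
{"fn": "jog_arm", "kwargs": {"targets": [[[-0.0003,-0.0015,-0.0088,0,-1],[0,0.0003,-0.009,0,-1]]]}}

```text
clock: 6.05
tool_pos: [510.2, -96.6, 131.2]
tcp_rot: [3.131, 0.003, -1.782]
force: [-2.6, 2.9, 4.8]
gripper_width: 14.9
```

Emit:
{"fn": "jog_arm", "kwargs": {"targets": [[[0.0004,0.0018,-0.0088,0,-1],[0.0007,0.0034,-0.0083,0,-1]]]}}

```text
clock: 6.22
tool_pos: [510.9, -92.8, 112.2]
tcp_rot: [3.131, 0.002, -1.783]
force: [-1.5, 3.8, 5.9]
gripper_width: 15.6
```

Emit:
{"fn": "jog_arm", "kwargs": {"targets": [[[0.001,0.0049,-0.0075,0,-1],[0.0012,0.0064,-0.0063,0,-1]]]}}

```text
clock: 6.38
tool_pos: [512.9, -82.4, 96.4]
tcp_rot: [3.13, 0.001, -1.784]
force: [-3.0, 1.6, 7.5]
gripper_width: 15.6
```

Emit:
{"fn": "jog_arm", "kwargs": {"targets": [[[0.0014,0.0073,-0.005,0,-1],[0.0016,0.0081,-0.0034,0,-1]]]}}

```text
clock: 6.55
tool_pos: [515.7, -67.9, 86.0]
tcp_rot: [3.13, -0.0, -1.784]
force: [-4.1, 1.6, 8.4]
gripper_width: 15.3
```

Emit:
{"fn": "jog_arm", "kwargs": {"targets": [[[0.0016,0.0086,-0.0017,0,-1],[0.0017,0.0088,0.0002,0,-1]]]}}

```text
clock: 6.72
tool_pos: [518.5, -52.5, 82.2]
tcp_rot: [3.129, -0.003, -1.785]
force: [1.1, -3.1, -5.9]
gripper_width: 15.0
```

Emit:
{"fn": "jog_arm", "kwargs": {"targets": [[[0.0016,0.0087,0.0018,0,-1],[0.0015,0.0082,0.0034,0,-1]]]}}

```text
clock: 6.88
tool_pos: [520.9, -36.2, 83.9]
tcp_rot: [3.127, -0.005, -1.786]
force: [5.7, 2.8, -23.2]
gripper_width: 15.5
```

Emit:
{"fn": "jog_arm", "kwargs": {"targets": [[[0.0016,0.0084,0.0018,0,-1],[0.0015,0.0077,0.0039,0,-1]]]}}

```text
clock: 7.05
tool_pos: [524.3, -20.2, 89.5]
tcp_rot: [3.126, -0.007, -1.786]
force: [-4.6, -5.3, 8.4]
gripper_width: 15.2
```

Emit:
{"fn": "jog_arm", "kwargs": {"targets": [[[0.0013,0.0066,0.0058,0,-1],[0.0011,0.0053,0.007,0,-1]]]}}

```text
clock: 7.22
tool_pos: [526.8, -6.8, 103.2]
tcp_rot: [3.126, -0.007, -1.786]
force: [-1.0, -0.5, 0.9]
gripper_width: 15.3
```

Emit:
{"fn": "jog_arm", "kwargs": {"targets": [[[0.0008,0.0042,0.0078,0,-1],[0.0005,0.0026,0.0085,0,-1]]]}}

```text
clock: 7.38
tool_pos: [528.3, 1.0, 121.5]
tcp_rot: [3.126, -0.008, -1.785]
force: [-1.2, -3.6, 1.1]
gripper_width: 15.4
```

```bash
cat > data.py <<'E'
import numpy as np
F=np.array([ # x y z fx fy fz
[525.9,-14.3,168.7,-1.3,2.3,-.4],[522.8,-30.8,179,.8,.9,-6.8],[519.1,-49.9,181.9,2.1,2.6,-7.4],[515.8,-67.5,177.5,0,6.4,-2.6],
[512.9,-82.6,166.6,-1.6,3.4,3.9],[510.9,-93,150.4,-2.2,4.7,3.9],[510.2,-96.6,131.2,-2.6,2.9,4.8],[510.9,-92.8,112.2,-1.5,3.8,5.9],
[512.9,-82.4,96.4,-3,1.6,7.5],[515.7,-67.9,86,-4.1,1.6,8.4],[518.5,-52.5,82.2,1.1,-3.1,-5.9],[520.9,-36.2,83.9,5.7,2.8,-23.2],
[524.3,-20.2,89.5,-4.6,-5.3,8.4],[526.8,-6.8,103.2,-1,-.5,.9],[528.3,1,121.5,-1.2,-3.6,1.1]])
E
cat > fit.py <<'E'
from data import *
from scipy.optimize import least_squares
def an(A,dirn,show=True):
    xy=A[:,:2]-A[:,:2].mean(0);w=np.linalg.svd(xy)[2][0];w*=np.sign(w[1])
    l=A[:,:2]@w;z=A[:,2]
    r=least_squares(lambda p:np.hypot(l-p[0],z-p[1])-50,[l.mean(),133]).x
    phi=np.arctan2(z-r[1],l-r[0]);rr=np.hypot(l-r[0],z-r[1])
    Fl=A[:,3:5]@w;T=-np.sin(phi)*Fl+np.cos(phi)*A[:,5]
    M=np.c_[np.ones(len(A)),np.cos(phi),np.sin(phi)]
    q=least_squares(lambda q:(M@q-T),[0,0,0],loss="soft_l1",f_scale=.7).x
    if show:
        print("v",w.round(3),"C lat,z",r.round(1))
        for p,x,t,m in zip(np.degrees(phi)%360,rr,T,M@q):print("%.0f r%.1f T%.2f fit%.2f"%(p,x,t,m))
    print("offset,amp",q[0].round(2),np.hypot(q[1],q[2]).round(2),"phase of max T",np.degrees(np.arctan2(q[2],q[1])).round(1))
    return w,r,phi,T
if __name__=="__main__": an(F,1)
E
python3 fit.py
```

```text
v [0.182 0.983] C lat,z [ 48.2 131.8]
48 r50.0 T-1.76 fit-1.53
70 r50.1 T-3.26 fit-2.54
93 r50.2 T-2.56 fit-3.55
114 r50.1 T-4.68 fit-4.36
136 r49.9 T-4.92 fit-4.95
158 r50.0 T-5.19 fit-5.20
181 r50.1 T-4.77 fit-5.06
203 r50.2 T-4.08 fit-4.55
225 r50.2 T-4.60 fit-3.76
246 r50.3 T-2.73 fit-2.86
264 r49.9 T-2.22 fit-2.02
283 r49.2 T-1.62 fit-1.21
303 r50.5 T-0.48 fit-0.54
325 r50.2 T0.36 fit-0.08
348 r50.3 T0.31 fit0.01
offset,amp -2.59 2.61 phase of max T -18.6
```

Emit:
{"fn": "jog_arm", "kwargs": {"targets": [[[0.0001,0.0008,0.009,0,-1],[-0.0001,-0.0008,0.009,0,-1]]]}}

```text
clock: 7.55
tool_pos: [528.3, 1.1, 141.8]
tcp_rot: [3.126, -0.009, -1.784]
force: [-1.5, -5.3, -2.0]
gripper_width: 15.3
```

Emit:
{"fn": "jog_arm", "kwargs": {"targets": [[[-0.0005,-0.0025,0.0087,0,-1],[-0.0007,-0.004,0.0081,0,-1]]]}}

```text
clock: 7.72
tool_pos: [526.8, -6.8, 160.6]
tcp_rot: [3.127, -0.01, -1.785]
force: [-0.3, -5.4, -4.8]
gripper_width: 15.2
```

Emit:
{"fn": "jog_arm", "kwargs": {"targets": [[[-0.001,-0.0055,0.0072,0,-1],[-0.0012,-0.0066,0.006,0,-1]]]}}

```text
clock: 7.88
tool_pos: [524.0, -21.5, 174.9]
tcp_rot: [3.127, -0.011, -1.786]
force: [3.2, -6.0, -13.0]
gripper_width: 15.5
```

Emit:
{"fn": "jog_arm", "kwargs": {"targets": [[[-0.0014,-0.0077,0.0046,0,-1],[-0.0015,-0.0083,0.003,0,-1]]]}}

```text
clock: 8.05
tool_pos: [520.4, -39.9, 181.9]
tcp_rot: [3.127, -0.011, -1.787]
force: [6.2, -1.4, -21.9]
gripper_width: 15.2
```

Emit:
{"fn": "jog_arm", "kwargs": {"targets": [[[-0.0016,-0.0088,-0.001,0,-1],[-0.0012,-0.0068,-0.001,0,-1],[0,0,0,0,-1]]]}}

```text
clock: 8.3
tool_pos: [517.3, -55.3, 181.3]
tcp_rot: [3.126, -0.006, -1.787]
force: [2.2, 0.2, -7.8]
gripper_width: 15.4
```

```bash
python3 look.py 7
```

```text
[283 170  19  57 230] 0.8304347826086956 axial mean -1.24 med -1.31 sd 2.27
    -50 85 -1.91
    -30 46 -1.22
    -10 35 -0.52
    10 22 -0.16
8.3 [517.3 -55.3 181.3] [ 3.126 -0.006 -1.787] [ 2.15  0.19 -7.83] 15.427700802298762
```

Emit:
{"fn": "jog_arm", "kwargs": {"targets": [[[0.0016,0.0088,0,0,-1],[0.0016,0.0088,-0.001,0,-1]]]}}

```text
clock: 8.52
tool_pos: [520.6, -38.7, 181.2]
tcp_rot: [3.127, -0.008, -1.79]
force: [-0.3, -2.5, -2.9]
gripper_width: 15.1
```

Emit:
{"fn": "jog_arm", "kwargs": {"targets": [[[0.0016,0.0085,-0.0025,0,-1],[0.0015,0.0079,-0.0042,0,-1]]]}}

```text
clock: 8.68
tool_pos: [523.9, -21.1, 174.4]
tcp_rot: [3.127, -0.01, -1.79]
force: [-0.6, -5.6, -3.5]
gripper_width: 15.3
```

Emit:
{"fn": "jog_arm", "kwargs": {"targets": [[[0.0013,0.007,-0.0055,0,-1],[0.0011,0.0058,-0.0068,0,-1]]]}}

```text
clock: 8.85
tool_pos: [526.6, -7.3, 161.4]
tcp_rot: [3.128, -0.012, -1.789]
force: [-2.6, -7.5, -0.5]
gripper_width: 15.4
```

Emit:
{"fn": "jog_arm", "kwargs": {"targets": [[[0.0008,0.0044,-0.0078,0,-1],[0.0005,0.0029,-0.0085,0,-1]]]}}

```text
clock: 9.02
tool_pos: [528.1, 0.7, 144.2]
tcp_rot: [3.128, -0.015, -1.787]
force: [-2.2, -8.0, 2.0]
gripper_width: 15.4
```

Emit:
{"fn": "jog_arm", "kwargs": {"targets": [[[0.0002,0.0012,-0.0089,0,-1],[-0.0001,-0.0005,-0.009,0,-1]]]}}

```text
clock: 9.18
tool_pos: [528.4, 1.9, 125.6]
tcp_rot: [3.128, -0.018, -1.786]
force: [-3.1, -7.2, 6.5]
gripper_width: 15.1
```

Emit:
{"fn": "jog_arm", "kwargs": {"targets": [[[-0.0004,-0.0022,-0.0088,0,-1],[-0.0007,-0.0038,-0.0082,0,-1]]]}}

```text
clock: 9.35
tool_pos: [527.4, -3.4, 108.2]
tcp_rot: [3.127, -0.021, -1.785]
force: [-4.0, -6.2, 8.9]
gripper_width: 15.2
```

Emit:
{"fn": "jog_arm", "kwargs": {"targets": [[[-0.0009,-0.0052,-0.0074,0,-1],[-0.0012,-0.0065,-0.0062,0,-1]]]}}

```text
clock: 9.52
tool_pos: [525.5, -13.8, 94.5]
tcp_rot: [3.127, -0.022, -1.783]
force: [-4.7, -3.7, 12.4]
gripper_width: 14.9
```

Emit:
{"fn": "jog_arm", "kwargs": {"targets": [[[-0.0014,-0.0074,-0.0048,0,-1],[-0.0015,-0.0082,-0.0032,0,-1]]]}}

```text
clock: 9.68
tool_pos: [523.1, -25.8, 86.5]
tcp_rot: [3.126, -0.02, -1.78]
force: [-2.8, 2.5, 4.6]
gripper_width: 15.3
```

Emit:
{"fn": "jog_arm", "kwargs": {"targets": [[[-0.0015,-0.0083,-0.003,0,-1],[-0.0016,-0.0087,-0.0014,0,-1]]]}}

```text
clock: 9.85
tool_pos: [520.9, -37.6, 82.6]
tcp_rot: [3.127, -0.016, -1.777]
force: [-2.8, 3.4, 4.4]
gripper_width: 15.2
```

Emit:
{"fn": "jog_arm", "kwargs": {"targets": [[[-0.0016,-0.0088,0.0003,0,-1],[-0.0016,-0.0087,0.0018,0,-1]]]}}

```text
clock: 10.02
tool_pos: [518.0, -49.7, 82.8]
tcp_rot: [3.126, -0.011, -1.771]
force: [5.7, 1.4, -26.0]
gripper_width: 15.3
```

Emit:
{"fn": "jog_arm", "kwargs": {"targets": [[[-0.0016,-0.0088,0,0,-1],[-0.0015,-0.0085,0.0022,0,-1]]]}}

```text
clock: 10.18
tool_pos: [515.7, -64.2, 84.6]
tcp_rot: [3.126, -0.007, -1.768]
force: [-2.7, 4.9, 4.9]
gripper_width: 15.7
```

Emit:
{"fn": "jog_arm", "kwargs": {"targets": [[[-0.0015,-0.008,0.0038,0,-1],[-0.0013,-0.0071,0.0053,0,-1]]]}}

```text
clock: 10.35
tool_pos: [512.6, -79.4, 93.9]
tcp_rot: [3.125, -0.006, -1.767]
force: [0.3, 0.6, -0.3]
gripper_width: 15.4
```

Emit:
{"fn": "jog_arm", "kwargs": {"targets": [[[-0.0011,-0.006,0.0066,0,-1],[-0.0009,-0.0047,0.0076,0,-1]]]}}

```text
clock: 10.52
tool_pos: [510.4, -91.5, 109.5]
tcp_rot: [3.125, -0.006, -1.768]
force: [-1.1, 4.7, 2.2]
gripper_width: 15.3
```

Emit:
{"fn": "jog_arm", "kwargs": {"targets": [[[-0.0006,-0.003,0.0085,0,-1],[-0.0003,-0.0014,0.0089,0,-1]]]}}

```text
clock: 10.68
tool_pos: [509.5, -96.6, 129.2]
tcp_rot: [3.125, -0.006, -1.77]
force: [0.0, 4.9, -0.4]
gripper_width: 15.3
```

Emit:
{"fn": "jog_arm", "kwargs": {"targets": [[[0.0001,0.0003,0.009,0,-1],[0.0004,0.002,0.0088,0,-1]]]}}

```text
clock: 10.85
tool_pos: [510.1, -93.5, 149.5]
tcp_rot: [3.126, -0.004, -1.77]
force: [0.3, 6.8, -1.9]
gripper_width: 15.4
```

Emit:
{"fn": "jog_arm", "kwargs": {"targets": [[[0.0007,0.0036,0.0082,0,-1],[0.001,0.0051,0.0074,0,-1]]]}}

```text
clock: 11.02
tool_pos: [512.2, -82.4, 167.3]
tcp_rot: [3.127, -0.001, -1.769]
force: [3.5, 7.8, -9.3]
gripper_width: 15.3
```

Emit:
{"fn": "jog_arm", "kwargs": {"targets": [[[0.0013,0.0068,0.0055,0,-1],[0.0014,0.0077,0.004,0,-1]]]}}

```text
clock: 11.18
tool_pos: [515.3, -66.0, 178.4]
tcp_rot: [3.128, -0.0, -1.768]
force: [3.3, 2.9, -11.7]
gripper_width: 15.3
```

Emit:
{"fn": "jog_arm", "kwargs": {"targets": [[[0.0015,0.0083,0.0024,0,-1],[0.0016,0.0087,0.0006,0,-1]]]}}

```text
clock: 11.35
tool_pos: [518.5, -49.0, 181.9]
tcp_rot: [3.129, -0.002, -1.768]
force: [0.6, -1.9, -5.4]
gripper_width: 15.2
```

Emit:
{"fn": "jog_arm", "kwargs": {"targets": [[[0.001,0.005,-0.0004,0,-1],[0,0,0,0,-1]]]}}

```text
clock: 11.52
tool_pos: [519.6, -43.1, 181.7]
tcp_rot: [3.129, -0.004, -1.767]
force: [0.4, 0.5, -3.8]
gripper_width: 15.4
```

```bash
cat >> data.py <<'E'
F=np.r_[F,[[528.3,1.1,141.8,-1.5,-5.3,-2],[526.8,-6.8,160.6,-.3,-5.4,-4.8],[524,-21.5,174.9,3.2,-6,-13],[520.4,-39.9,181.9,6.2,-1.4,-21.9]]]
B=np.array([[520.6,-38.7,181.2,-.3,-2.5,-2.9],[523.9,-21.1,174.4,-.6,-5.6,-3.5],[526.6,-7.3,161.4,-2.6,-7.5,-.5],[528.1,.7,144.2,-2.2,-8,2],
[528.4,1.9,125.6,-3.1,-7.2,6.5],[527.4,-3.4,108.2,-4,-6.2,8.9],[525.5,-13.8,94.5,-4.7,-3.7,12.4],[523.1,-25.8,86.5,-2.8,2.5,4.6],
[520.9,-37.6,82.6,-2.8,3.4,4.4],[518,-49.7,82.8,5.7,1.4,-26],[515.7,-64.2,84.6,-2.7,4.9,4.9],[512.6,-79.4,93.9,.3,.6,-.3],[510.4,-91.5,109.5,-1.1,4.7,2.2],
[509.5,-96.6,129.2,0,4.9,-.4],[510.1,-93.5,149.5,.3,6.8,-1.9],[512.2,-82.4,167.3,3.5,7.8,-9.3],[515.3,-66,178.4,3.3,2.9,-11.7],[518.5,-49,181.9,.6,-1.9,-5.4]])
E
cat >> fit.py <<'E'
    print("back");an(B,-1)
    # joint
    w,r,p1,T1=an(F,1,False);w,r,p2,T2=an(B,-1,False)
    w,r,p,T=an(np.r_[F,B],1,False);d=np.r_[np.ones(len(F)),-np.ones(len(B))]
    T=T;M=np.c_[d,np.cos(p),np.sin(p)]
    for ls in ["linear","soft_l1"]:
        q=least_squares(lambda q:M@q-T,[0,0,0],loss=ls,f_scale=.7).x
        ph=np.degrees(np.arctan2(q[2],q[1]));print(ls,"joint",q.round(2),np.hypot(q[1],q[2]),"maxT",ph,"=> down at",ph+90, "C",r,w,"rms",np.std(M@q-T))
E
python3 fit.py
```

```text
File "fit.py", line 17
    print("back");an(B,-1)
IndentationError: unexpected indent
```

```bash
sed -i 's/^if __name__=="__main__": an(F,1)/if __name__=="__main__":\n    an(F,1)/' fit.py; python3 fit.py
```

```text
v [0.182 0.983] C lat,z [ 47.9 131.9]
48 r49.8 T-1.76 fit-1.61
70 r50.0 T-3.26 fit-2.59
93 r50.0 T-2.55 fit-3.58
114 r50.0 T-4.67 fit-4.37
136 r49.9 T-4.93 fit-4.93
158 r50.0 T-5.18 fit-5.17
181 r50.2 T-4.77 fit-5.01
203 r50.3 T-4.07 fit-4.50
225 r50.4 T-4.59 fit-3.73
245 r50.5 T-2.73 fit-2.85
264 r50.0 T-2.21 fit-2.03
283 r49.3 T-1.57 fit-1.25
303 r50.6 T-0.50 fit-0.59
325 r50.2 T0.35 fit-0.15
348 r50.2 T0.30 fit-0.08
11 r50.2 T-0.88 fit-0.41
35 r50.2 T-0.87 fit-1.11
59 r50.3 T-2.22 fit-2.07
82 r50.5 T-2.98 fit-3.09
offset,amp -2.61 2.56 phase of max T -19.2
back
v [0.189 0.982] C lat,z [ 51.8 131.9]
80 r50.1 T1.98 fit2.26
58 r50.1 T2.91 fit3.21
36 r50.2 T4.22 fit4.05
14 r50.3 T3.97 fit4.66
353 r50.4 T5.49 fit4.95
332 r50.5 T4.65 fit4.91
312 r50.5 T5.00 fit4.57
296 r50.3 T3.72 fit4.09
281 r50.2 T3.61 fit3.57
267 r49.2 T3.87 fit2.97
250 r50.4 T2.35 fit2.23
229 r50.2 T0.68 fit1.37
206 r50.4 T-0.01 fit0.58
183 r50.4 T0.66 fit0.08
160 r50.4 T-0.57 fit-0.02
135 r50.4 T0.77 fit0.30
112 r50.3 T1.25 fit0.95
92 r50.0 T1.96 fit1.74
offset,amp 2.47 2.51 phase of max T -14.8
offset,amp -2.61 2.56 phase of max T -19.2
offset,amp 2.47 2.51 phase of max T -14.8
offset,amp -0.22 3.28 phase of max T -43.4
linear joint [-2.55  2.42 -0.74] 2.526319275749141 maxT -16.926371137300592 => down at 73.07362886269941 C [ 49.83112427 131.90538444] [0.18535323 0.98267196] rms 0.4494542736834198
soft_l1 joint [-2.55  2.4  -0.75] 2.5163730666014827 maxT -17.36218461528146 => down at 72.63781538471854 C [ 49.83112427 131.90538444] [0.18535323 0.98267196] rms 0.4500109421945806
```

Emit:
{"fn": "jog_arm", "kwargs": {"targets": [[[0.0008,0.004,-0.0004,0,-1],[0.0006,0.004,-0.001,0,-1],[0,0,0,0,-1]]]}}

```text
clock: 11.77
tool_pos: [520.9, -36.4, 180.6]
tcp_rot: [3.128, -0.006, -1.769]
force: [-0.1, 1.2, -2.7]
gripper_width: 15.2
```

```bash
python3 look.py 8
```

```text
[283 170  19  57 232] 0.8275862068965517 axial mean -1.27 med -1.35 sd 2.29
    -50 86 -1.96
    -30 46 -1.22
    -10 35 -0.52
    10 22 -0.16
11.7667 [520.9 -36.4 180.6] [ 3.128 -0.006 -1.769] [-0.09  1.22 -2.74] 15.236834947159966
```

Emit:
{"fn": "jog_arm", "kwargs": {"targets": [[[0.001,0.002,-0.0005,0,-1],[0.0006,0.002,-0.0005,0,-1],[0,0,0,0,-1],[0,0,0,0,-1],[0,0,0,0,-1]]]}}

```text
clock: 12.23
tool_pos: [521.6, -33.1, 179.6]
tcp_rot: [3.126, -0.007, -1.771]
force: [-1.3, -0.2, 0.7]
gripper_width: 15.3
```

```bash
python3 look.py 9; python3 snap.py 9 top wrist;python3 - <<'E'
from h import *
c=pickle.load(open("pics/scene9.pkl","rb"))
a=cv2.resize(c["color"][130:250,240:340,::-1],None,fx=4,fy=4,interpolation=cv2.INTER_NEAREST)
c=pickle.load(open("pics/top9.pkl","rb"))
b=cv2.resize(c["color"][130:250,220:320,::-1],None,fx=4,fy=4,interpolation=cv2.INTER_NEAREST)
cv2.imwrite("pics/c9.png",np.hstack([a,b]))
E
```

```text
[283 170  19  57 232] 0.8318965517241379 axial mean -1.24 med -1.31 sd 2.31
    -50 86 -1.96
    -30 46 -1.22
    -10 35 -0.52
    10 23 0.0
12.2333 [521.6 -33.1 179.6] [ 3.126 -0.007 -1.771] [-1.29 -0.18  0.75] 15.298110711524897
12.3333 [521.6 -33.  179.7] [ 3.126 -0.007 -1.771] [-1.78  0.83  0.36] 15.197251106521872 [ 0.18  0.33 -0.29  1.96  0.12  0.89 -1.94]
```

View pics/c9.png

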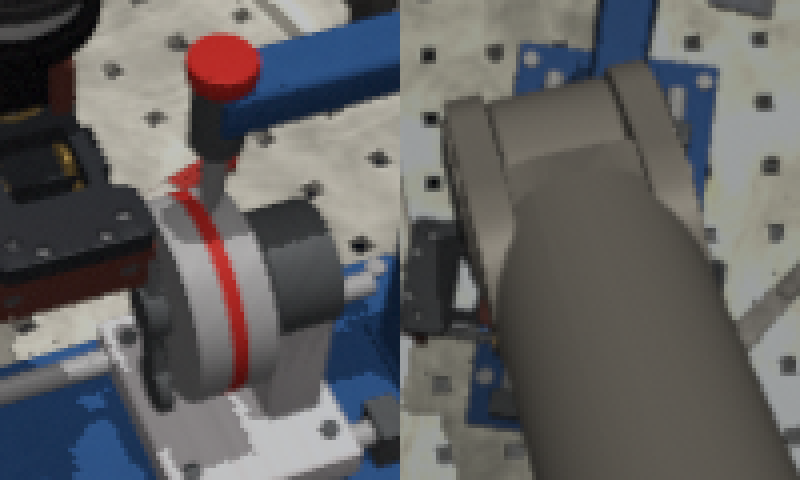

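View pics/wrist9.png

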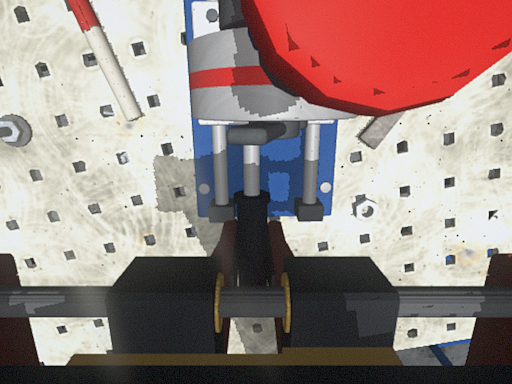

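Emit:
{"fn": "jog_arm", "kwargs": {"targets": [[[0.0012,-0.0002,0,0,-1],[0,0,0,0,-1],[0,0,0,0,-1]]]}}

```text
clock: 12.63
tool_pos: [522.2, -33.2, 179.6]
tcp_rot: [3.125, -0.007, -1.771]
force: [-2.5, -0.3, 1.0]
gripper_width: 15.2
```

```bash
python3 look.py 10
```

```text
[283 170  20  57 233] 0.8283261802575107 axial mean -0.62 med -0.69 sd 2.24
    -50 88 -1.15
    -30 46 -0.59
    -10 33 -0.07
    10 23 0.35
12.6333 [522.2 -33.2 179.6] [ 3.125 -0.007 -1.771] [-2.48 -0.34  0.96] 15.240563608114082
```

Run:
```python
from h import *
a,b=[pickle.load(open(f"pics/scene{i}.pkl","rb"))["color"].astype(int) for i in (0,10)]
for n,(x0,y0,x1,y1) in dict(nut=(238,294,262,314),chisel=(278,282,376,318),markercap=(274,160,300,180)).items():
    print(n,abs(a-b)[y0:y1,x0:x1].mean().round(1))
from rig import monitor,job
s=monitor.get_state();print(s["clock"],s["tool_pos"].round(1),s["gripper_width"],abs(s["qd"]).max())
job.finish_job()
s=monitor.get_state();print(s["clock"],s["tool_pos"].round(1),s["gripper_width"])
```

```text
nut 13.1
chisel 12.4
markercap 12.4
12.6833 [522.2 -33.1 179.7] 15.352390946364432 0.0007893698043780189
the job is handed in; nothing more can be done
the job is handed in; nothing more can be done
```

I slid the carriage by the crank grip until the red line was under the punch. I then turned the rotor a full turn and about 95° more one way, and nearly a full turn back, recording the force along the crank's path. The job was handed in at 12.7 s with the gripper still closed on the grip.

- **Heavy side:** The two directions put it straight down at crank angles of 71° and 75° (0° = crank level, to the robot's left). The joint fit gave 73°, with a gravity pull of about 2.5 N and friction of about 2.55 N at the grip. I stopped at 73.3°, where the tool was still (joint speeds under 0.001 rad/s) and the fingers were closed to 15 mm on the 16 mm grip.
- **Red line:** At the top of the drum it read about 0 to 0.4 mm from the origin found from the plate, in the scene camera. The separate punch-tip and cap readings differed from that origin by about 1 mm either way. The top camera's view was blocked by the arm at the end, so it could not confirm this. Its only reading, from the start, agreed with the scene camera's to about 1 mm.
- **Loose items:** The arm did not go near the marker, chisel or nut. My before/after picture check of them was not conclusive: the average difference was 12–13 grey levels in all three patches, and I did not follow it up.
- **Forces:** The highest reading at the end of a move was about 27 N, from small errors in following the circle at its bottom.

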